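# Bolt the tea caddy's lid through its L-shaped slot

## Robot

A 6-joint arm with a two-finger parallel gripper is mounted at the origin on the work surface. World frame = base frame: x ahead of the robot, y to its left, z up, the work surface at z = 0. Lengths are in mm, angles in rad, forces in N, time in s.
With the tool pointing down it reaches from about 300 to 750 mm from the base axis. Payload 8.5 kg.
Tool frame: the origin (TCP) lies on the centre line of the jaws, within the pads' length; the fingertips stand 17 mm ahead of it and the grasp point (between the pads) lies 2 mm behind it; z points along the fingers, y is the direction in which the jaws open and shut (so a half turn about z gives the same grasp; the last joint's range is limited). The gripper opens to 85 mm and grips with 20 to 120 N. Pads are 22 mm wide; open, the fingers measure 114 mm over their backs; the gripper's body (76 mm by 85 mm) begins 54 mm behind the grasp point. The pads swing forward as they close: fully open they stand 13 mm farther back than shut.
Start: joints at [-1.323, 0.381, 1.297, -0, 1.464, -0.215], TCP at [245.542, -492.128, 248.322] pointing down, gripper open.
Joint ranges: [-3.11, 3.11], [-0.89, 2.33], [0.22, 2.48], [-1.42, 4.56], [0.17, 2.85], [-2.88, 2.88]. Speed limits (rad/s): [2.39, 2.39, 3.14, 3.14, 3.14, 3.14].

## Interface

Orientations are given as a unit quaternion [x, y, z, w].
In Python, from rig import manip, optics gives the robot as it stands.
- The arm moves only by the tool send_rows, never from a script. Its argument "steps" is a list of rows, each a list of 7 numbers: the opening, from 0 (shut) to 1 (fully open), then the shift along the tool's x, y, z in mm, then the turn, a rotation vector about the tool's x, y, z in rad. In form: [[claw, dx, dy, dz, rx, ry, rz], ...]. A call has 1 to 5 rows; each row shifts and turns the commanded pose from where the row before left it, along the tool's axes as they then stand; what a row does not reach is not made up. A row lasts 1/12 s, in which the tool goes at most 41.7 mm and 7.16 degrees, less where a joint would pass 70% of its speed; a pose out of reach is approached as far as the arm can. A call with a gripper value outside its range is refused whole. The fingers move at their own pace and stop on an object; the grip force is fixed at half the most. Time passes only in rows, so rows that do not move let the fingers close. It gives the time, the measured TCP pose, the force and the opening at its end, in the units of the state.
- manip.get_state(): the state, without advancing time (a new reading comes with each control period).
- optics.get_image(name): name is "side" or "top" or "wrist"; returns (picture, depth): 384x512x3 uint8, blue, green, red; 384x512 float32, mm along the optical axis (not along the pixel's ray), 0 where there is no reading.
- optics.get_calibration(name): a dict with "K" (3x3 intrinsics, pixels), "R" (3x3) and "t" (3): a world point X has camera coordinates R X + t; the wrist camera has in their place "mount" (4x4, takes a point from camera to tool coordinates, whose origin is the TCP and whose axes are the flange's). Camera axes: x right, y down, z forward; pixel columns grow to the right and rows downward; lengths in mm; the calibration is good to about 2 mm. A picture is of the moment at which its call begins: read the wrist's pose just before it. get_calibration takes no time and is no camera call.
- manip.job_done(): hands the job in, once; it reports no verdict.
The state is a dict: "time": time; "joint_positions": joint angles; "qd": joint speeds; "joint_efforts": joint torques, N m; "ee_pos": TCP position; "ee_rot": TCP orientation; "wrist_force": force on the tool from outside, world axes, zero at the start; "torque": the same for the moment, N m; "opening": finger opening in mm.
Only numpy, scipy, OpenCV 4.12 (cv2) and the standard library are available. Lean on these libraries where they do the work, as an engineer would, in place of code of your own. Each camera call takes 0.05 s, during which the arm holds its last target. There are 200 camera calls.

## Task

Lock the lid of the tea caddy: with a fingertip, push the black knob along the long leg of its slot until the bolt is fully out through the keeper, then push it round the corner to the very end of the short leg, and leave it there. Do not grip the knob or pull it up, and leave the tin, the jar, the cup and the mug where they stand.

Things in the scene. Friction and masses are not known exactly. Their poses are not given: they have to be found in the camera images.
- caddy: Low grey box with a white top, 200 (x) x 320 (y) x 80 mm high, fixed to the table. Origin: centre of its underside, on the table; z up. The lid is the part of the top below y = 72 mm, the rest a fixed deck. On the lid lies a flat aluminium lock case (x -50..50, y -75..60 mm, top at z = 94 mm) with an L-shaped slot, 15 mm wide with a dark bottom.
- slot_corner (a point): Corner of the L, on the slot's centre line level with the case top: x 20, y 25, z 94 mm in the caddy's frame. The long leg comes to it along the caddy's +y (pin centre from y = -46 mm); the short leg leaves it along the caddy's -x. At the outer walls the pin lies 1.5 mm beyond the centre lines.
- slot_end (a point): Pin centre in the middle of the short leg's end, level with the case top: x -20, y 25, z 94 mm in the caddy's frame (pushed hard home, x = -21.5 mm).
- keeper (a point): Top centre of the keeper, a small steel bridge on the deck that the bolt enters: x 1..39, y 85..103 mm in the caddy's frame, top at z = 97 mm.
- knob: Black upright cylinder, 28 mm across, 36 mm high, on a 12 mm pin in the slot. Origin: centre of its underside, 96 mm above the table; axes as the caddy's. It never turns or tilts; 2 to 4 N push it along a leg, it stays where left and stops hard at walls and ends. A spring (8 N) holds it down; it can be pulled up 12 mm, which is not wanted (6 mm counts as pulled up).
- bolt (a joint): Travel of the knob and the steel bolt along the long leg, m: 0 = bolt drawn back, grows towards the caddy's +y, 0.073 = fully out, hard stop. In the short leg it has 3 mm of play (0.070 to 0.073).
- crosspin (a joint): Travel of the knob along the short leg, m: 0 = in the long leg (there it has 3 mm of play), grows towards the caddy's -x, 0.043 = end of the short leg, hard stop. It can grow only when the bolt is fully out.
- tin: Bystander: low round metal tin, 56 mm across, 50 mm high, standing on the caddy's fixed deck beside the keeper, towards the caddy's -x. Origin: centre of its underside.
- cocoa: Bystander: brown jar with white cap, 72 mm across, 110 mm high, on the table beside the caddy. Origin: centre of its underside.
- cup: Bystander: light brown paper cup, 80 mm across the rim, 95 mm high, on the table beside the caddy. Origin: centre of its underside.
- mug: Bystander: white mug with a handle, 76 mm across, 85 mm high, on the table beside the caddy. Origin: centre of its underside.

How it is judged:
By the outcome, as a careful person would: the job done as asked, in the order asked, and still so for the second after the job is handed in, with the robot touching nothing.
It also fails if it takes over 46 s, if anything falls off the work surface, if the arm or the gripper's body presses on something with over 40 N, if the wrist force passes 120 N, or if a joint passes its speed limit or range.

## Working session

There is one attempt and no reset: what is moved stays moved. The work goes in short steps, Python scripts to look and compute and a tool call to move; the robot and the scene stay as the last step left them, time stands still between calls to the robot, and variables do not carry over. Pictures are saved under pics/ and viewed, about 8 in all and at most 12, crops included, and the job is handed in when it is done.

Besides the shell and the picture viewer there is one more tool, called after "Emit:" in YAML: its name, and indented under it one key for each argument. send_rows: Moves the arm, as the interface text tells. Its arguments: {"type":"object","properties":{"steps":{"type":"array","items":{"type":"array","items":{"type":"number"}}}},"required":["steps"]}

```bash
mkdir -p pics
python3 - <<'E'
from rig import manip, optics
import cv2,numpy as np
s=manip.get_state();print(s['time'],s['ee_pos'],s['ee_rot'],s['opening'])
for n in ("top","side"):
    im,d=optics.get_image(n);cv2.imwrite(f'pics/{n}0.png',im);np.save(f'pics/{n}0.npy',d)
    c=optics.get_calibration(n);print(n,c)
print(optics.get_calibration("wrist"))
E
```

```text
0.0 [ 245.49202689 -491.87892268  247.70120063] [ 9.73346352e-01  2.29338929e-01  7.87663256e-06 -7.30854227e-04] 85.5135412519457
top {'K': array([[373.8685243 ,   0.        , 249.23572682],
       [  0.        , 373.8685243 , 193.6995726 ],
       [  0.        ,   0.        ,   1.        ]]), 'R': array([[-0.0030386 , -0.99999002, -0.00327513],
       [-0.98941058,  0.00348169, -0.14510198],
       [ 0.14511194,  0.00279954, -0.98941128]]), 't': array([ 37.88482245, 569.34418495, 927.42084472])}
side {'K': array([[483.59037641,   0.        , 248.94039974],
       [  0.        , 483.59037641, 199.57616696],
       [  0.        ,   0.        ,   1.        ]]), 'R': array([[ 0.99898237, -0.04480717,  0.00515104],
       [-0.02961609, -0.73781831, -0.67434933],
       [ 0.03401622,  0.67351054, -0.7383945 ]]), 't': array([-540.75363688,   90.62883474, 1429.35353195])}
{'K': array([[301.86765771,   0.        , 253.56145939],
       [  0.        , 301.86765771, 190.73135054],
       [  0.        ,   0.        ,   1.        ]]), 'mount': array([[-2.89952827e-04, -9.54276067e-01, -2.98926585e-01,
         7.60030084e+01],
       [ 9.99999851e-01, -1.38365061e-04, -5.28271238e-04,
        -5.90074862e-01],
       [ 4.62755604e-04, -2.98926694e-01,  9.54275965e-01,
        -1.25617105e+02],
       [ 0.00000000e+00,  0.00000000e+00,  0.00000000e+00,
         1.00000000e+00]])}
```

View pics/top0.png

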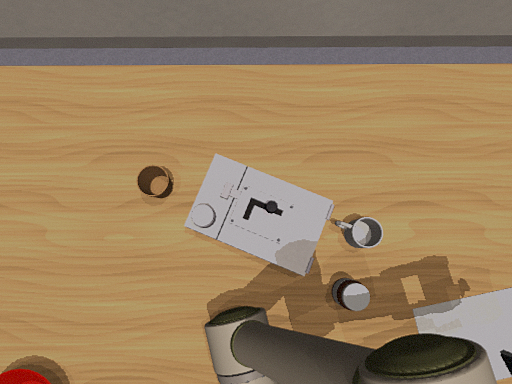

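View pics/side0.png

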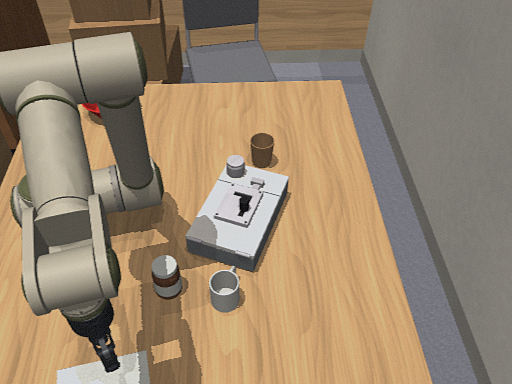

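The top view shows the caddy centred near (260,213), its +y pointing left and slightly up. The corner is near (250,203), the knob near (271,207), the tin at (204,214) and the mug handle at (345,224). The side view agrees.

```bash
cat > h.py <<'E'
import numpy as np,cv2
from rig import manip,optics
def pts(d,c,T=None):
    v,u=np.mgrid[:d.shape[0],:d.shape[1]]
    K=c['K'];P=np.stack([(u-K[0,2])/K[0,0]*d,(v-K[1,2])/K[1,1]*d,d],-1)
    if T is None: return (P-c['t'])@c['R']
    return P@T[:3,:3].T+T[:3,3]
def fit(W,d,z0=73,z1=87,lim=None):
    m=((W[...,2]>z0)&(W[...,2]<z1)&(d>0)).astype(np.uint8)
    n,l,st,_=cv2.connectedComponentsWithStats(m); i=1+np.argmax(st[1:,4])
    q=W[l==i]; r=cv2.minAreaRect(q[:,:2].astype(np.float32)); return r,q[:,2].mean(),st[i]
E
python3 - <<'E'
from h import *
for n in("top","side"):
    d=np.load(f'pics/{n}0.npy');W=pts(d,optics.get_calibration(n))
    print(n,fit(W,d))
    m=(W[...,2]>125)&(W[...,2]<140)&(d>0)&(abs(W[...,0]-560)<150)&(abs(W[...,1]-40)<160)
    print('z125-140',m.sum(),W[m].mean(0) if m.any() else '')
W=pts(np.load('pics/top0.npy'),optics.get_calibration('top'))
for p in [(271,207),(250,203),(246,218),(283,213),(204,214),(260,225),(345,224),(365,232)]: print(p,W[p[1],p[0]].round(1))
E
```

```text
top (((515.3607788085938, 9.617462158203125), (325.4047546386719, 198.1837615966797), 67.33277130126953), np.float64(80.23656317001661), array([ 184,  153,  151,  123, 7432], dtype=int32))
z125-140 491 [511.80640486 109.52348301 130.80122059]
side (((512.002685546875, 9.923873901367188), (331.899658203125, 200.37042236328125), 67.1444320678711), np.float64(79.60417030909802), array([ 185,  165,  103,   93, 4203], dtype=int32))
z125-140 231 [510.19205693  93.24370464 129.99630361]
(271, 207) [524.7 -15.  131.5]
(250, 203) [539.1  34.1  91.5]
(246, 218) [502.6  44.   88.8]
(283, 213) [513.9 -45.9  95.6]
(204, 214) [508.9 141.4 130.9]
(260, 225) [485.1  10.   93.6]
(345, 224) [ 488.1 -200.6   74.1]
(365, 232) [ 471.2 -270.     5.4]
```

Emit:
send_rows:
  steps:
    - [0,28,-18,0,0,0,0]
    - [0,28,-18,0,0,0,0]
    - [0,28,-18,0,0,0,0]
    - [0,28,-18,0,0,0,0]
    - [0,28,-18,0,0,0,0]

```text
time: 0.52
ee_pos: [331.0, -347.5, 248.1]
ee_rot: [0.973, 0.229, -0.0, -0.0]
wrist_force: [1.1, 0.2, -0.2]
opening: 26.1
```

Emit:
send_rows:
  steps:
    - [0,28,-18,0,0,0,0]
    - [0,28,-18,0,0,0,0]
    - [0,28,-18,0,0,0,0]
    - [0,28,-18,0,0,0,0]
    - [0,28,-18,0,0,0,0]

```text
time: 0.93
ee_pos: [416.1, -204.4, 248.2]
ee_rot: [0.973, 0.229, -0.0, -0.0]
wrist_force: [-0.7, -1.1, -0.3]
opening: -0.1
```

Emit:
send_rows:
  steps:
    - [0,28,-18,0,0,0,0]
    - [0,28,-18,0,0,0,0]
    - [0,28,-18,0,0,0,0]
    - [0,28,-18,0,0,0,0]
    - [0,28,-18,0,0,0,0]

```text
time: 1.35
ee_pos: [501.3, -61.3, 248.1]
ee_rot: [0.973, 0.229, -0.0, -0.0]
wrist_force: [0.1, -0.4, 0.1]
opening: -0.2
```

Emit:
send_rows:
  steps:
    - [0,0,0,0,0,0,-0.12]
    - [0,0,0,0,0,0,-0.12]
    - [0,0,0,0,0,0,-0.12]
    - [0,0,0,0,0,0,-0.12]
    - [0,0,0,0,0,0,-0.12]

```text
time: 1.77
ee_pos: [500.7, -62.8, 248.0]
ee_rot: [0.861, 0.509, -0.0, -0.0]
wrist_force: [0.0, -1.2, 0.1]
opening: -0.1
```

Emit:
send_rows:
  steps:
    - [0,0,0,0,0,0,-0.11]
    - [0,0,0,0,0,0,0]
    - [0,0,0,0,0,0,0]

```text
time: 2.02
ee_pos: [500.7, -63.0, 248.1]
ee_rot: [0.834, 0.552, -0.0, -0.0]
wrist_force: [-0.2, -0.0, 0.1]
opening: -0.1
```

```bash
cat >> h.py <<'E'
from scipy.spatial.transform import Rotation as Ro
def wrist(name=None):
    s=manip.get_state();im,d=optics.get_image("wrist");c=optics.get_calibration("wrist")
    T=np.eye(4);T[:3,:3]=Ro.from_quat(s['ee_rot']).as_matrix();T[:3,3]=s['ee_pos'];T=T@c['mount']
    if name: cv2.imwrite('pics/'+name,im)
    return s,im,d,pts(d,c,T),T
E
python3 - <<'E'
from h import *
s,im,d,W,T=wrist('w1.png');np.savez('pics/w1.npz',d=d,W=W,im=im)
print(fit(W,d,90,98),fit(W,d))
m=(W[...,2]>129)&(W[...,2]<136)&(d>0)&(np.hypot(W[...,0]-525,W[...,1]+15)<30)
q=W[m];print(m.sum(),q.mean(0),cv2.minEnclosingCircle(q[:,:2].astype(np.float32)))
E
```

```text
(((512.5137329101562, 7.978240966796875), (137.6575469970703, 100.34028625488281), 67.20816040039062), np.float64(93.77439409321782), array([  174,    18,   121,   161, 15782], dtype=int32)) (((498.348388671875, -26.1011962890625), (244.8022003173828, 198.8271942138672), 67.1955795288086), np.float64(79.91538792699404), array([  119,     0,   232,   256, 33203], dtype=int32))
956 [526.10599637 -15.30849476 131.82525236] ((525.9981079101562, -15.640449523925781), 13.831344604492188)
```

View pics/w1.png

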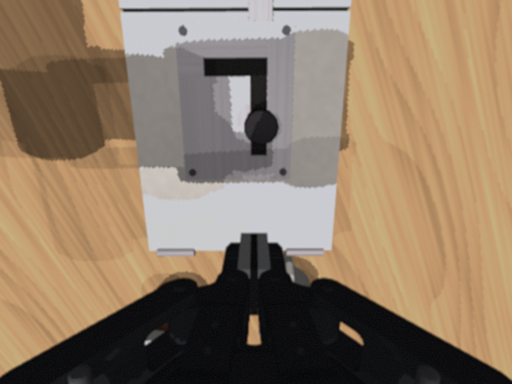

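The wrist view shows the L slot with its corner near (260,68) and the short leg's end near (207,68). The knob is at (262,127), partway along the long leg, and the shut fingertips are behind it at about (255,240). In the caddy frame the knob is at about (21.5, -24), so it needs to travel about 50 mm.

Emit:
send_rows:
  steps:
    - [0,8,4.5,0,0,0,0]
    - [0,0,0,40,0,0,0]
    - [0,0,0,40,0,0,0]
    - [0,0,0,30,0,0,0]
    - [0,0,0,18,0,0,0]

```text
time: 2.48
ee_pos: [507.2, -56.6, 117.1]
ee_rot: [0.833, 0.553, -0.001, -0.002]
wrist_force: [-0.2, -1.3, 0.4]
opening: -0.1
```

Emit:
send_rows:
  steps:
    - [0,5,0,0,0,0,0]
    - [0,5,0,0,0,0,0]
    - [0,4,0,0,0,0,0]
    - [0,4,0,0,0,0,0]
    - [0,2,0,0,0,0,0]

```text
time: 2.9
ee_pos: [516.7, -38.5, 121.7]
ee_rot: [0.833, 0.554, 0.001, 0.001]
wrist_force: [-1.1, -2.1, 1.6]
opening: -0.1
```

Emit:
send_rows:
  steps:
    - [0,6,0,0,0,0,0]
    - [0,6,0,0,0,0,0]
    - [0,6,0,0,0,0,0]
    - [0,6,0,0,0,0,0]
    - [0,6,0,0,0,0,0]

```text
time: 3.32
ee_pos: [527.8, -10.8, 120.4]
ee_rot: [0.833, 0.553, 0.0, 0.0]
wrist_force: [0.5, -2.0, 1.3]
opening: -0.1
```

Emit:
send_rows:
  steps:
    - [0,5,0,0,0,0,0]
    - [0,4,0,0,0,0,0]
    - [0,3,0,0,0,0,0]
    - [0,2,0,0,0,0,0]
    - [0,0,0,0,0,0,0]

```text
time: 3.73
ee_pos: [532.9, 2.1, 120.2]
ee_rot: [0.833, 0.553, 0.0, -0.0]
wrist_force: [0.2, 0.0, 0.8]
opening: -0.1
```

Emit:
send_rows:
  steps:
    - [0,2,0,0,0,0,0]
    - [0,1,0,0,0,0,0]
    - [0,1,0,0,0,0,0]
    - [0,1,0,0,0,0,0]
    - [0,0,0,0,0,0,0]

```text
time: 4.15
ee_pos: [534.7, 6.3, 120.2]
ee_rot: [0.833, 0.553, -0.0, -0.0]
wrist_force: [-1.7, -1.2, -0.4]
opening: -0.1
```

Emit:
send_rows:
  steps:
    - [0,0.7,0,0,0,0,0]
    - [0,0,0,0,0,0,0]

```text
time: 4.32
ee_pos: [534.8, 6.7, 120.2]
ee_rot: [0.833, 0.553, -0.0, -0.0]
wrist_force: [-2.4, -2.9, -0.3]
opening: -0.2
```

Emit:
send_rows:
  steps:
    - [0,0.7,0,0,0,0,0]
    - [0,0,0,0,0,0,0]

```text
time: 4.48
ee_pos: [535.0, 6.9, 120.3]
ee_rot: [0.833, 0.553, -0.001, 0.0]
wrist_force: [-3.4, -6.4, 0.5]
opening: -0.0
```

Emit:
send_rows:
  steps:
    - [0,1,0,0,0,0,0]
    - [0,0,0,0,0,0,0]

```text
time: 4.65
ee_pos: [535.1, 7.2, 120.3]
ee_rot: [0.833, 0.553, -0.002, 0.001]
wrist_force: [-5.0, -9.5, 1.8]
opening: -0.0
```

Run:
```python
from h import *
s,im,d,W,T=wrist('w2.png')
q=W[(W[...,2]>129)&(W[...,2]<136)&(d>0)&(np.hypot(W[...,0]-545,W[...,1]-31)<30)]
print(len(q),q.mean(0) if len(q) else'',s['ee_pos'],s['wrist_force'])
if len(q):
    c=cv2.minEnclosingCircle(q[:,:2].astype(np.float32));r=np.array(c[0])-[515.4,14.9];print(c,r@[.9219,-.3875],r@[.3875,.9219])
```

```text
3611 [544.47201175  28.87829668 131.81879792] [535.08423328   7.17060048 120.29409277] [-4.9679091  -9.54352189  1.83492508]
((541.963623046875, 25.69779396057129), 18.972003936767578) 20.30485892719271 20.247890182914745
```

View pics/w2.png

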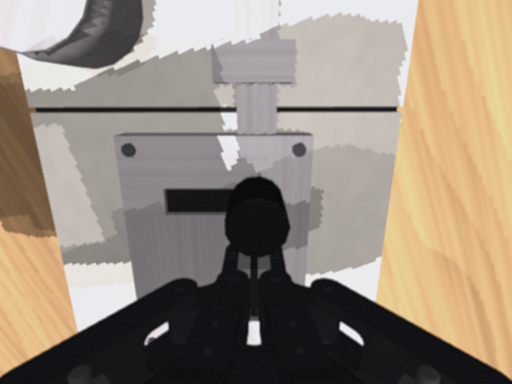

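The push is stalled at 11 N, so the bolt is against its hard stop. The picture shows the bolt crossing the seam into the keeper (255,60), and the knob at (257,215) level with the short leg (165–230, 200). Next I back off and go round to the knob's +x side.

Emit:
send_rows:
  steps:
    - [0,-8,0,0,0,0,0]
    - [0,-16,0,0,0,0,0]
    - [0,0,16,0,0,0,0]
    - [0,0,16,0,0,0,0]
    - [0,0,14,0,0,0,0]

```text
time: 5.12
ee_pos: [569.7, -32.0, 120.6]
ee_rot: [0.833, 0.553, 0.001, 0.0]
wrist_force: [0.1, -0.5, 0.6]
opening: 0.0
```

Emit:
send_rows:
  steps:
    - [0,16,0,0,0,0,0]
    - [0,16,0,0,0,0,0]
    - [0,16,0,0,0,0,0]
    - [0,0,0,0,0,0,0]
    - [0,0,0,0,0,0,0]

```text
time: 5.53
ee_pos: [587.5, 13.1, 120.2]
ee_rot: [0.833, 0.554, 0.0, -0.0]
wrist_force: [-0.7, -0.6, 0.8]
opening: 0.2
```

Run:
```python
from h import *
s,im,d,W,T=wrist('w3.png')
q=W[(W[...,2]>129)&(W[...,2]<136)&(d>0)&(np.hypot(W[...,0]-545,W[...,1]-31)<24)]
C=lambda p:[(np.array(p)-[515.4,14.9])@[.9219,-.3875],(np.array(p)-[515.4,14.9])@[.3875,.9219]]
print('tool',C(s['ee_pos'][:2]),s['ee_pos'],s['wrist_force'],len(q))
if len(q):
    c=cv2.minEnclosingCircle(q[:,:2].astype(np.float32));print(c,C(c[0]))
```

```text
tool [np.float64(67.19439817530838), np.float64(26.297764881766764)] [587.53287023  13.10618035 120.21246159] [-0.69783857 -0.56844164  0.75178442] 1940
((545.2172241210938, 29.829423904418945), 14.237349510192871) [np.float64(21.703347154274006), np.float64(25.317610244407664)]
```

View pics/w3.png

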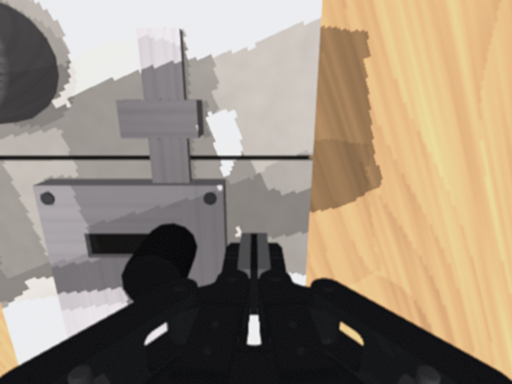

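The picture shows the bolt through the keeper and well out beyond it (160,60). The knob at (160,260) is at the corner, about (21.7, 25.3) in my caddy estimate, and the finger is on its +x side. Now I push along -x.

Emit:
send_rows:
  steps:
    - [0,0,-6,0,0,0,0]
    - [0,0,-5,0,0,0,0]
    - [0,0,-4,0,0,0,0]
    - [0,0,-4,0,0,0,0]
    - [0,0,-4,0,0,0,0]

```text
time: 6.0
ee_pos: [566.0, 21.4, 120.5]
ee_rot: [0.833, 0.553, 0.0, 0.0]
wrist_force: [0.5, -1.1, -1.2]
opening: -0.1
```

Emit:
send_rows:
  steps:
    - [0,0,-5,0,0,0,0]
    - [0,0,-5,0,0,0,0]
    - [0,0,-5,0,0,0,0]
    - [0,0,-5,0,0,0,0]
    - [0,0,-5,0,0,0,0]

```text
time: 6.42
ee_pos: [542.8, 31.5, 120.4]
ee_rot: [0.833, 0.553, 0.0, 0.0]
wrist_force: [2.0, -2.0, 0.2]
opening: 0.1
```

Emit:
send_rows:
  steps:
    - [0,0,-3,0,0,0,0]
    - [0,0,-3,0,0,0,0]
    - [0,0,-2,0,0,0,0]
    - [0,0,0,0,0,0,0]

```text
time: 6.75
ee_pos: [535.5, 34.7, 120.3]
ee_rot: [0.833, 0.553, -0.0, -0.0]
wrist_force: [0.3, -1.2, -0.4]
opening: -0.1
```

Emit:
send_rows:
  steps:
    - [0,0,-1,0,0,0,0]
    - [0,0,-1,0,0,0,0]
    - [0,0,0,0,0,0,0]

```text
time: 7.0
ee_pos: [534.0, 35.3, 120.3]
ee_rot: [0.833, 0.553, 0.0, -0.0]
wrist_force: [1.1, -1.0, 0.3]
opening: -0.1
```

Emit:
send_rows:
  steps:
    - [0,0,-1,0,0,0,0]
    - [0,0,0,0,0,0,0]

```text
time: 7.17
ee_pos: [533.0, 35.7, 120.3]
ee_rot: [0.833, 0.553, 0.0, -0.0]
wrist_force: [1.7, -0.2, 0.9]
opening: -0.0
```

Emit:
send_rows:
  steps:
    - [0,0,-1,0,0,0,0]
    - [0,0,-1,0,0,0,0]
    - [0,0,0,0,0,0,0]

```text
time: 7.42
ee_pos: [531.7, 36.2, 120.5]
ee_rot: [0.833, 0.553, 0.001, 0.001]
wrist_force: [4.1, -1.4, -0.0]
opening: -0.0
```

Emit:
send_rows:
  steps:
    - [0,0,-1,0,0,0,0]
    - [0,0,0,0,0,0,0]

```text
time: 7.58
ee_pos: [531.4, 36.4, 120.6]
ee_rot: [0.833, 0.553, 0.001, 0.001]
wrist_force: [7.9, -1.9, -2.7]
opening: -0.0
```

Emit:
send_rows:
  steps:
    - [0,0,-1,0,0,0,0]
    - [0,0,0,0,0,0,0]

```text
time: 7.75
ee_pos: [531.1, 36.5, 120.7]
ee_rot: [0.833, 0.553, 0.002, 0.002]
wrist_force: [10.4, -3.9, -3.0]
opening: 0.2
```

Stalled at 11 N again, so this is the hard end. I back off along +x, lift, and look.

Emit:
send_rows:
  steps:
    - [0,0,8,0,0,0,0]
    - [0,0,16,0,0,0,0]
    - [0,0,16,0,0,0,0]
    - [0,-30,0,-30,0,0,0]
    - [0,-30,0,-35,0,0,0]

```text
time: 8.17
ee_pos: [543.4, -30.6, 179.7]
ee_rot: [0.832, 0.554, -0.002, -0.003]
wrist_force: [0.5, -0.8, 0.5]
opening: -0.0
```

Emit:
send_rows:
  steps:
    - [0,-20,-20,-35,0,0,0]
    - [0,0,-20,-20,0,0,0]
    - [0,0,0,0,0,0,0]
    - [0,0,0,0,0,0,0]

```text
time: 8.5
ee_pos: [501.2, -32.5, 234.6]
ee_rot: [0.833, 0.553, 0.0, 0.0]
wrist_force: [0.1, -0.4, -0.9]
opening: -0.0
```

Run:
```python
from h import *
s,im,d,W,T=wrist('w4.png')
r=fit(W,d,90,98);print(r)
q=W[(W[...,2]>128)&(W[...,2]<150)&(d>0)&(np.hypot(W[...,0]-507,W[...,1]-46)<26)]
C=lambda p:[(np.array(p)-[515.4,14.9])@[.9219,-.3875],(np.array(p)-[515.4,14.9])@[.3875,.9219]]
print(s['ee_pos'],s['wrist_force'],len(q))
c=cv2.minEnclosingCircle(q[:,:2].astype(np.float32));print(c,C(c[0]),np.median(q[:,2]))
im,d=optics.get_image('top');a=cv2.imread('pics/top0.png')
x=np.hstack([a[130:330,120:400],im[130:330,120:400]]);cv2.imwrite('pics/cmp.png',cv2.resize(x,(800,286)))
```

```text
(((512.1828002929688, 6.940986633300781), (136.3881072998047, 100.50096893310547), 67.35763549804688), np.float64(93.74363024845997), array([  187,    55,   123,   157, 15464], dtype=int32))
[501.18602039 -32.50461718 234.57791806] [ 0.07399909 -0.391747   -0.86706938] 1163
((505.4017028808594, 46.22145462036133), 13.915886878967285) [np.float64(-21.354493779525736), np.float64(25.00090888084413)] 131.8142157333057
```

View pics/w4.png

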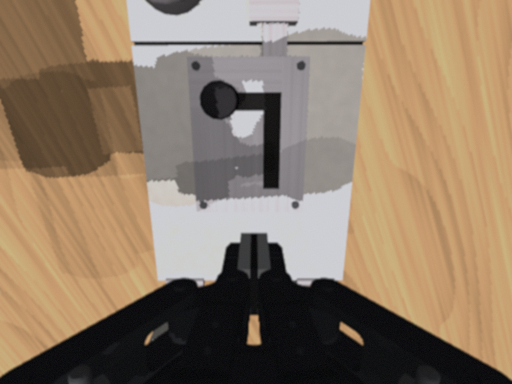

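View pics/cmp.png

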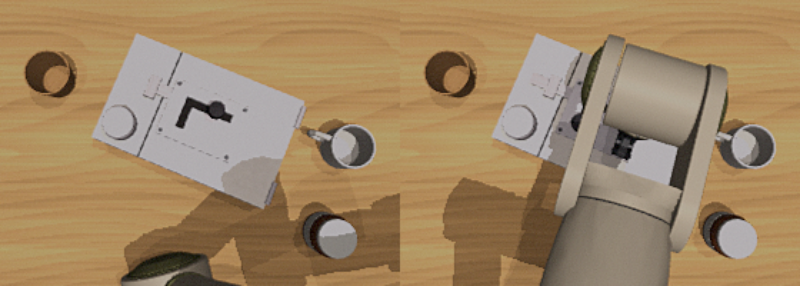

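The wrist view shows the knob at the far end of the short leg (219,99), at x = -21.4 with its top at z = 131.8, so it is down. In the before/after top view, the tin, jar, cup and mug have not moved. The arm is clear of everything, so I hand in.

```bash
python3 -c "
from rig import manip
print(manip.job_done())"
```

```text
the job is handed in; nothing more can be done
None
```

The lid is locked. With the shut fingertips I pushed the knob along the long leg until it stopped hard at about 11 N. I then went round to its +x side and pushed it to the end of the short leg, where it again stopped hard at about 11 N. After that I backed off and lifted clear; the job was handed in at about 8.6 s.

**Last checks:**
- **Knob:** it rests at x = -21.4, y = 25.0 mm in the caddy's frame, and pushed hard home is x = -21.5 mm. Its top is at z = 131.8 mm, so it is down and was not pulled up when I looked.
- **Bolt:** the wrist picture taken after the long push showed it through the keeper and well out beyond it.
- **Bystanders:** in the before/after top view the tin, jar, cup and mug stand where they were.
- **Robot:** the wrist force was about 1 N after lifting away, so it touches nothing.

**Disagreements:**
- **y reading:** the knob measured y = 25.3 mm at the corner, against about 26.5 mm expected at the hard stop. I put this down to my estimate of the caddy's position being about 1 mm off in y.
- **Knob's starting place:** it started about 22 mm along the long leg, not at the drawn-back end.

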